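# Flip the chamber's status flag

### The arm

A 6-joint arm with a two-finger parallel gripper is mounted at the origin on a cart in front of the work surface, level with it; the furniture and walls round the work are solid. World frame = base frame: x ahead of the robot, y to its left, z up, the work surface at z = 0. Lengths are in m, angles in rad, forces in N, time in s.
With the tool pointing down it reaches from about 0.375 to 0.9 m from the base axis. Payload 3.1 kg.
Tool frame: the origin (TCP) lies on the centre line of the jaws, within the pads' length; the fingertips stand 19 mm ahead of it and the grasp point (between the pads) is the TCP; z points along the fingers, y is the line along which they close (so a half turn about z gives the same grasp; the last joint's range is limited). The gripper opens to 85 mm and grips with 20 to 120 N. Pads are 22 mm wide; open, the fingers measure 114 mm over their backs; the gripper's body (76 mm by 85 mm) begins 54 mm behind the grasp point. The pads swing forward as they close: fully open they stand 13 mm farther back than shut.
Start: joints at [1.109, 0.527, 1.433, -0, 1.181, -0.178], TCP at [0.175, 0.6, 0.25] pointing down, gripper open.
Joint ranges: [-3.08, 3.08], [-0.75, 2.2], [0.22, 2.44], [-1.43, 4.57], [0, 2.65], [-2.85, 2.85]. Speed limits (rad/s): [2.79, 2.79, 3.14, 3.14, 3.14, 3.14].

### API

Orientations are given as a unit quaternion [x, y, z, w].
In Python, from station import manip gives the robot as it stands.
- The arm moves only by the tool servo_tool, never from a script. Its argument "rows" is a list that holds one entry, the list of rows, each a list of 7 numbers: the turn, a rotation vector about the tool's x, y, z in degrees, then the shift along the tool's x, y, z in m, then the gripper command: -1 is shut, 1 is fully open, values between are in proportion. In form: [[[wx, wy, wz, tx, ty, tz, jaw], ...]]. A call has 1 to 8 rows; each row shifts and turns the commanded pose from where the row before left it, along the tool's axes as they then stand; what a row does not reach is not made up. A row lasts 1/12 s, in which the tool goes at most 41.7 mm and 7.16 degrees, less where a joint would pass 70% of its speed; a pose out of reach is approached as far as the arm can. A call is refused whole if a number of a shift passes 0.0417 or a number of a turn 7.16, either way. A call with a gripper value outside its range is refused whole. The fingers move at their own pace and stop on an object; "squeeze" is the grip in N (left out, the last holds). Time passes only in rows, so rows that do not move let the fingers close. It gives the time, the measured TCP pose, the force, the opening and the grip force at its end, in the units of the state.
- manip.sense(): the state, without advancing time (a new reading comes with each control period).
- manip.snapshot(name): name is "scene" or "top"; returns the picture (480x640x3 uint8, blue, green, red); there is no depth.
- manip.camera_info(name): a dict with "K" (3x3 intrinsics, pixels), "camera_from_world" (4x4, takes a point from world to camera coordinates). Camera axes: x right, y down, z forward; pixel columns grow to the right and rows downward; lengths in m; the calibration is good to about 2 mm. A picture is of the moment at which its call begins. camera_info takes no time and is no camera call.
- manip.sign_off(): hands the job in; it is judged then, once.
The state is a dict: "t": time; "q": joint angles; "qd": joint speeds; "tau": joint torques, N m; "tcp_pos": TCP position; "tool_rot": TCP orientation; "force": force on the tool from outside, world axes, zero at the start; "ft_torque": the same for the moment, N m; "finger_gap": opening from 0.0 (shut) to 1.0 (fully open); "gripper_force": force on a finger pad.
Only numpy, scipy, OpenCV 4.12 (cv2) and the standard library are available. Lean on these libraries where they do the work, as an engineer would, in place of code of your own. Each camera call takes 0.05 s, during which the arm holds its last target. There are 200 camera calls.

### The job

The vacuum run is over: with the fingertips, push the round paddle of the status flag up and all the way over its hinge, until it lies flat on the other side and shows its other face. Only push it: do not grip or lift anything and leave both stands, the flag with the square paddle, the jar, the tin and the glue box where they are.

Things in the scene. Friction and masses are not known exactly. Their poses are not given: they have to be found in the camera images.
- round_stand: Carries the round paddle: loose stand, 0.95 kg: foot 120 x 100 x 14 mm, post, hinge. Origin under the foot's centre, z up; x runs from the paddle's tip to the hinge and on to the far side (ahead and to the right, seen from the robot), y along the hinge. A rest bar, 30 wide, 8 thick, reaches 40 mm from the hinge both ways under the paddle; beyond it is only air down to foot and desk. Cheeks, 44 over all, rise 11 mm above the hinge axis.
- round_hinge (a point): Middle of the round paddle's hinge axis, 90 mm above the foot's underside.
- round_tip (a point): Outer end of the round paddle, 102 mm from the hinge axis, in mid-thickness. The paddle is a white disc of 68 mm diameter and 6 mm thick, its centre 68 mm from the hinge, on a 24 mm wide stem; one face bears a raised black bar, the other a raised black cross.
- round_disc (a point): Centre of the round disc, 68 mm from the hinge, in mid-thickness; its z axis is square to the faces (out of the face with the bar), its x axis points to the hinge, turning with the paddle.
- round_paddle (a joint): Angle of the round paddle (rad): 0 = flat on the near left side (tip towards the stand's -x), pi/2 = upright, pi = flat on the other side, where it stops. A stiff friction hinge, about 0.07 N m (about 1 N at the disc): the paddle stays at whatever angle it is left, it neither springs nor falls. Starts between 0 and 0.25.
- square_stand: The stand of the other flag, which carries the square paddle and is to be left alone: built like the round flag's stand.
- square_tip (a point): Outer end of the square paddle (64 x 64 x 6 mm plate, end 102 mm from its hinge, which is as high as the other), in mid-thickness. To be left as it is.
- low_jar: Small clear jar with black lid, 41 mm diameter, 46 mm high, loose; origin under its centre.
- teal_tin: Low round tin with a grey lid, 41 mm diameter, 30 mm high, loose; origin under its centre.
- glue_box: Blue, red and white carton, 150 x 40 x 22 mm, lying on the desk, loose; origin under its centre.

How it is judged:
By the outcome, as a careful person would: the job done as asked, in the order asked, and still so for the second after the job is handed in, with the robot touching nothing.
It also fails if it takes over 38 s, if anything falls off the work surface, if the arm or the gripper's body presses on something with over 40 N, if the wrist force passes 120 N, or if a joint passes its speed limit or range.

## Working session

There is one attempt and no reset: what is moved stays moved. The work goes in short steps, Python scripts to look and compute and a tool call to move; the robot and the scene stay as the last step left them, time stands still between calls to the robot, and variables do not carry over. Pictures are saved under pics/ and viewed, at most 10 in all, crops included, and the job is handed in when it is done.

Besides the shell and the picture viewer there is one more tool, called after "Emit:" in YAML: its name, and indented under it one key for each argument. servo_tool: Moves the arm, as the interface text tells. Its arguments: {"type":"object","properties":{"rows":{"type":"array","items":{"type":"array","items":{"type":"array","items":{"type":"number"}}}},"squeeze":{"type":"number"}},"required":["rows"]}

```bash
mkdir -p pics
python3 - <<'E'
from station import manip
import cv2
for n in("scene","top"):
    cv2.imwrite(f"pics/{n}0.png",manip.snapshot(n)); c=manip.camera_info(n); print(n,c["K"],c["camera_from_world"])
s=manip.sense();print(s["t"],s["tcp_pos"],s["tool_rot"],s["finger_gap"])
E
```

```text
scene [[623.35593185   0.         311.76118188]
 [  0.         623.35593185 231.05062324]
 [  0.           0.           1.        ]] [[ 0.48129171 -0.87641652  0.01588653 -0.02320023]
 [-0.6599187  -0.3742099  -0.65151689  0.51752274]
 [ 0.57694506  0.30308586 -0.75846777  0.51942348]
 [ 0.          0.          0.          1.        ]]
top [[518.1035038    0.         326.35195531]
 [  0.         518.1035038  241.31823106]
 [  0.           0.           1.        ]] [[ 2.02548520e-03 -9.99698696e-01 -2.44625316e-02  2.77891843e-01]
 [-9.98836180e-01 -8.43696278e-04 -4.82241923e-02  5.43696036e-01]
 [ 4.81890232e-02  2.45317390e-02 -9.98536936e-01  8.88553943e-01]
 [ 0.00000000e+00  0.00000000e+00  0.00000000e+00  1.00000000e+00]]
0.1 [0.17467565 0.59944306 0.24940857] [ 1.41415618e-01  9.89949799e-01 -9.59854501e-04 -3.11156712e-04] 0.9986305501608873
```

View pics/scene0.png

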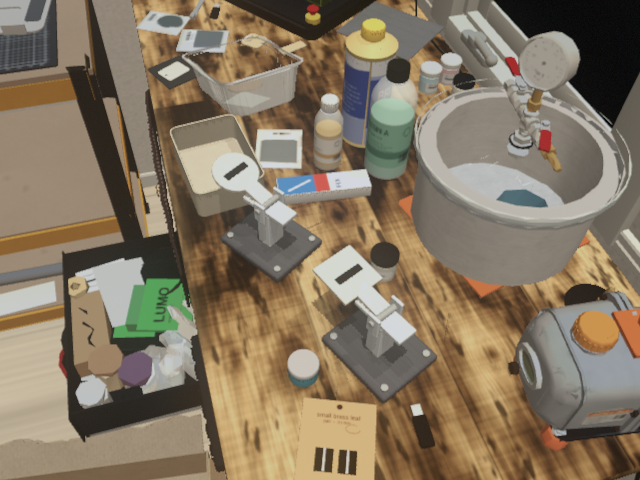

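View pics/top0.png

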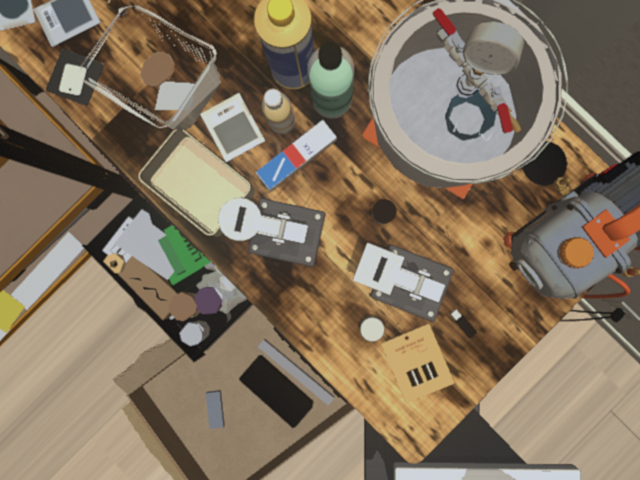

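The scene view shows the round disc at about (236,172) with its foot at (270,240). In the top view the disc is at (240,220) and the foot at (288,232). The square flag is at (350,275) in the scene view. I'll enlarge both views to pick points.

Run:
```python
import cv2,numpy as np
a=cv2.imread("pics/scene0.png")[140:290,200:330];b=cv2.imread("pics/top0.png")[180:280,210:340]
cv2.imwrite("pics/c1.png",cv2.resize(a,(520,600),interpolation=cv2.INTER_CUBIC))
cv2.imwrite("pics/c2.png",cv2.resize(b,(780,600),interpolation=cv2.INTER_CUBIC))
```

```text
(no output)
```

View pics/c1.png

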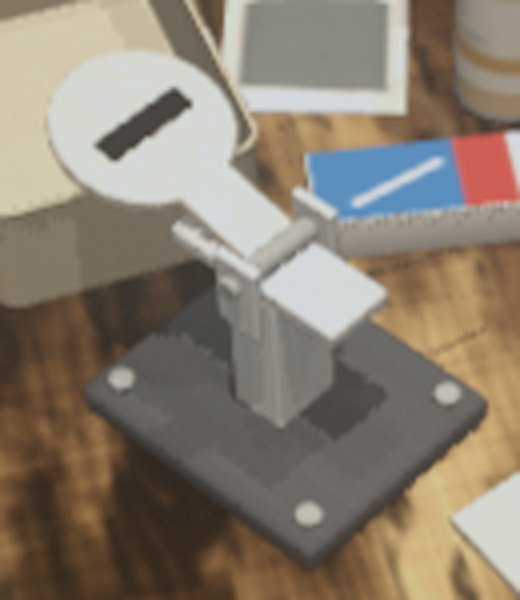

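View pics/c2.png

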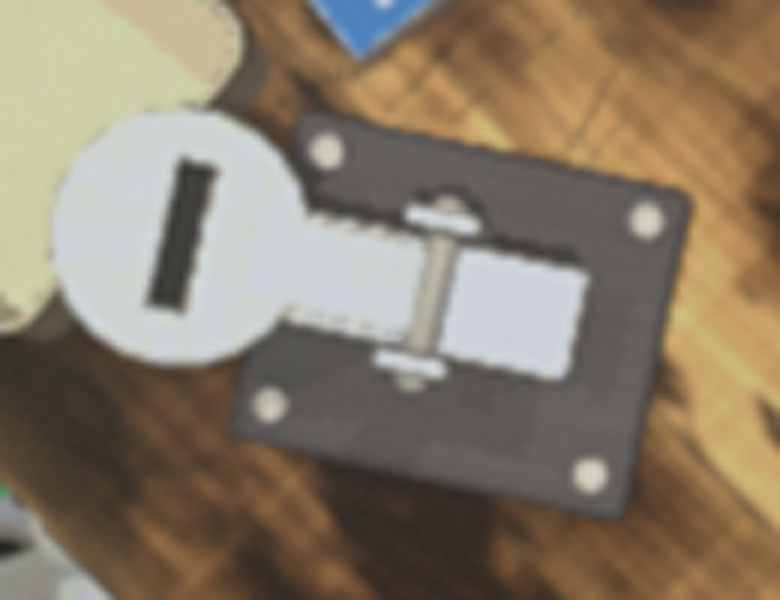

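Both crops are clear. In the top crop the disc centre is at (180,237), the hinge at (431,292) and the foot corners at (297,112), (692,192), (622,518) and (232,433). In the scene crop the disc is at (143,128) and the hinge at (282,248). Next I'll fit the pose.

```bash
cat > h.py <<'E'
from station import manip
import numpy as np,cv2
from scipy.optimize import least_squares
from scipy.spatial.transform import Rotation as R
def proj(n,P):
    c=manip.camera_info(n);T=np.array(c["camera_from_world"]);p=np.atleast_2d(P)@T[:3,:3].T+T[:3,3]
    q=p@np.array(c["K"]).T;return q[:,:2]/q[:,2:]
def ray(n,uv,z):
    c=manip.camera_info(n);T=np.array(c["camera_from_world"]);d=T[:3,:3].T@np.linalg.solve(c["K"],[*uv,1]);o=-T[:3,:3].T@T[:3,3]
    return o+d*(z-o[2])/d[2]
E
python3 - <<'E'
from h import *
top=np.array([[297,112],[692,192],[622,518],[232,433],[431,292],[180,237]])/6+[210,180]
sc=np.array([[488,400],[310,556],[88,385],[282,248],[143,128]])/4+[200,140]
def pts(p):
    x,y,w,a=p;L=np.array([[-60,50,14],[60,50,14],[60,-50,14],[-60,-50,14],[0,0,93],[-68*np.cos(a)+3*np.sin(a),0,90+68*np.sin(a)+3*np.cos(a)]])/1000
    return L@R.from_euler('z',w).as_matrix().T+[x,y,0]
def f(p):
    P=pts(p);return np.r_[proj("top",P)-top,proj("scene",P[1:])-sc].ravel()
s=least_squares(f,[.5,.35,-1.7,.1]);print(s.x,s.cost);print(f(s.x).reshape(-1,2).round(1))
P=pts(s.x);print(P[4:].round(4),[ray("top",t,.014).round(3) for t in top[:4]])
# others, approximate
for n,uv,z in [("glue","297 154",.022),("square disc","379 270",.093),("sq hinge","412 282",.09),("jar","384 211",.046),("tin","372 329",.03),("tray nearcorner","215 233",.05),("edge","250 320",0),("edge","340 400",0)]:
    print(n,ray("top",[float(v) for v in uv.split()],z).round(3))
E
```

```text
[ 0.55861637  0.34860833 -1.78664648  0.20358873] 9.989383971297238
[[ 0.2 -0.9]
 [ 0.8  0.2]
 [ 0.1  1.5]
 [-1.6  0.9]
 [-0.2  0.8]
 [ 0.1  0.4]
 [ 2.  -1.3]
 [ 1.  -0.2]
 [-1.9 -0.5]
 [-0.3 -0.9]
 [ 0.8  0.1]]
[[0.5586 0.3486 0.093 ]
 [0.5727 0.4131 0.1067]] [array([0.619, 0.397, 0.014]), array([0.595, 0.281, 0.014]), array([0.5  , 0.301, 0.014]), array([0.524, 0.415, 0.014])]
glue [0.696 0.33  0.022]
square disc [0.494 0.193 0.093]
sq hinge [0.475 0.14  0.09 ]
jar [0.593 0.181 0.046]
tin [0.393 0.2   0.03 ]
tray nearcorner [0.556 0.466 0.05 ]
edge [0.404 0.414 0.   ]
edge [0.266 0.255 0.   ]
```

Emit:
servo_tool:
  rows:
    - [[0,0,0,-0.035,-0.011,0,-1],[0,0,0,-0.035,-0.011,0,-1],[0,0,0,-0.035,-0.011,0,-1],[0,0,0,-0.035,-0.011,0,-1],[0,0,0,-0.035,-0.011,0,-1],[0,0,0,-0.035,-0.011,0,-1],[0,0,0,-0.035,-0.011,0,-1],[0,0,0,-0.035,-0.011,0,-1]]

```text
t: 0.77
tcp_pos: [0.4202, 0.4357, 0.2499]
tool_rot: [0.141, 0.99, -0.0, -0.0]
force: [-0.6, 1.3, -0.1]
finger_gap: -0.002
gripper_force: 0.0
```

Emit:
servo_tool:
  rows:
    - [[0,-7,0,0,0,0,-1],[0,-7,0,0,0,0,-1],[0,-7,0,0,0,0,-1],[0,-7,0,0,0,0,-1],[0,-7,0,0,0,0,-1],[0,-7,0,0,0,0,-1],[0,-7,0,0,0,0,-1],[0,-7,0,0,0,0,-1]]

```text
t: 1.43
tcp_pos: [0.4187, 0.4375, 0.2511]
tool_rot: [0.125, 0.875, -0.065, 0.463]
force: [-0.3, -0.9, -0.1]
finger_gap: -0.004
gripper_force: 0.0
```

```bash
cat >> h.py <<'E'
H=np.array([.5586,.3486,0]);A=R.from_euler('z',-1.7866)
def st(tip=None):
    s=manip.sense();Rt=R.from_quat(s["tool_rot"]);p=np.array(s["tcp_pos"])
    t=p+Rt.apply([0,0,.019]);print("t",round(s["t"],2),"q",np.round(s["q"],2),"gap",round(s["finger_gap"],2),"F",np.round(s["force"],1))
    print("tcp",p.round(3),"tip stand",A.inv().apply(t-H).round(4)); M=A.inv()*Rt; print("tool axes in stand\n",M.as_matrix().round(3))
    if tip is not None: print("tool delta",M.inv().apply(np.array(tip)-A.inv().apply(t-H)).round(4))
E
python3 -c "
from h import *
st([-.058,-.1,.12])"
```

```text
t 1.43 q [ 0.99  0.59  1.76 -1.29  0.97  0.59] gap -0.0 F [-0.3 -0.9 -0.1]
tcp [0.419 0.438 0.251] tip stand [-0.0559 -0.14    0.2404]
tool axes in stand
 [[-0.039 -0.998  0.054]
 [-0.561  0.067  0.825]
 [-0.827  0.002 -0.562]]
tool delta [0.0772 0.0046 0.1005]
```

```bash
python3 -c "
from h import *
st([-.058,-.1,.060])"
```

```text
t 1.43 q [ 0.99  0.59  1.76 -1.29  0.97  0.59] gap -0.0 F [-0.3 -0.9 -0.1]
tcp [0.419 0.438 0.251] tip stand [-0.0559 -0.14    0.2404]
tool axes in stand
 [[-0.039 -0.998  0.054]
 [-0.561  0.067  0.825]
 [-0.827  0.002 -0.562]]
tool delta [0.1269 0.0044 0.1343]
```

Emit:
servo_tool:
  rows:
    - [[0,0,0,0.016,0.0005,0.017,-1],[0,0,0,0.016,0.0005,0.017,-1],[0,0,0,0.016,0.0005,0.017,-1],[0,0,0,0.016,0.0005,0.017,-1],[0,0,0,0.016,0.0005,0.017,-1],[0,0,0,0.016,0.0005,0.017,-1],[0,0,0,0.016,0.0005,0.017,-1],[0,0,0,0.016,0.0005,0.017,-1]]

```text
t: 2.1
tcp_pos: [0.4521, 0.4512, 0.0799]
tool_rot: [0.136, 0.881, -0.083, 0.445]
force: [0.6, 1.0, 0.0]
finger_gap: -0.002
gripper_force: 0.0
```

```bash
python3 -c "
from h import *
st([-.058,-.008,.060])
cv2.imwrite('pics/a.png',manip.snapshot('scene'))"
```

```text
t 2.1 q [ 0.95  0.9   1.69 -1.43  0.9   0.85] gap -0.0 F [0.6 1.  0. ]
tcp [0.452 0.451 0.08 ] tip stand [-0.0755 -0.1108  0.0687]
tool axes in stand
 [[-0.04  -0.994  0.097]
 [-0.589  0.102  0.802]
 [-0.807 -0.025 -0.589]]
tool delta [-0.0542 -0.0067  0.0893]
```

View pics/a.png

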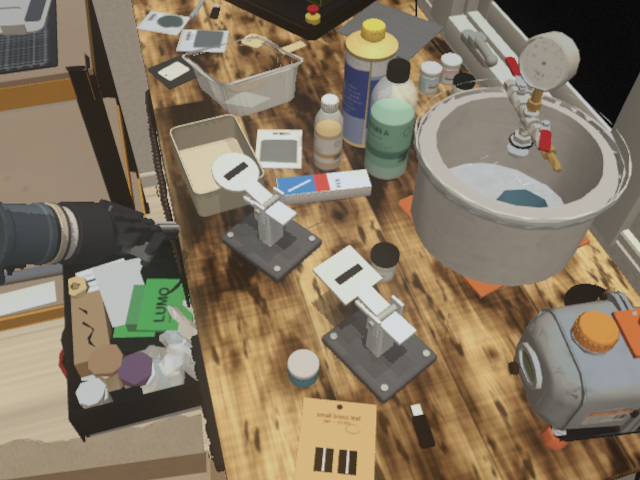

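The scene view shows the shut fingertips at (178,228), left of the flag and short of the foot. Joint 4 is at its limit, so I'll pitch the tool down and yaw it slightly.

Emit:
servo_tool:
  rows:
    - [[-3,3,-2,0,0,0,-1],[-3,3,-2,0,0,0,-1],[0,0,0,0,0,0,-1]]

```text
t: 2.4
tcp_pos: [0.4522, 0.4566, 0.087]
tool_rot: [0.089, 0.912, -0.049, 0.398]
force: [0.3, -0.0, -0.3]
finger_gap: 0.002
gripper_force: 0.0
```

```bash
python3 -c "
from h import *
st([-.055,-.055,.060])"
```

```text
t 2.4 q [ 0.9   0.84  1.74 -1.43  0.73  0.74] gap 0.0 F [ 0.3 -0.  -0.3]
tcp [0.452 0.457 0.087] tip stand [-0.0827 -0.1131  0.0741]
tool axes in stand
 [[ 0.023 -1.     0.003]
 [-0.678 -0.014  0.735]
 [-0.735 -0.019 -0.678]]
tool delta [-0.0284 -0.0282  0.0524]
```

Emit:
servo_tool:
  rows:
    - [[0,0,0,-0.007,-0.007,0.013,-1],[0,0,0,-0.007,-0.007,0.013,-1],[0,0,0,-0.007,-0.007,0.013,-1],[0,0,0,-0.007,-0.007,0.0,-1],[0,0,0,0,0,0,-1]]

```text
t: 2.82
tcp_pos: [0.495, 0.4305, 0.0894]
tool_rot: [0.095, 0.914, -0.059, 0.39]
force: [-0.7, -0.3, -0.2]
finger_gap: 0.003
gripper_force: 0.0
```

```bash
python3 -c "
from h import *
st([-.055,-.014,.056])"
```

```text
t 2.82 q [ 0.82  0.83  1.72 -1.43  0.7   0.67] gap 0.0 F [-0.7 -0.3 -0.2]
tcp [0.495 0.43  0.089] tip stand [-0.0658 -0.0659  0.0763]
tool axes in stand
 [[ 0.021 -0.999  0.027]
 [-0.69   0.005  0.724]
 [-0.724 -0.034 -0.689]]
tool delta [-0.0209 -0.0099  0.0518]
```

Emit:
servo_tool:
  rows:
    - [[4.4,0,4.2,0,0,0,-1],[4.4,0,4.2,0,0,0,-1],[4.4,0,4.2,0,0,0,-1],[4.4,0,4.2,0,0,0,-1],[4.4,0,4.2,0,0,0,-1],[0,0,0,0,0,0,-1]]

```text
t: 3.32
tcp_pos: [0.4945, 0.4346, 0.0888]
tool_rot: [0.33, 0.854, -0.157, 0.369]
force: [1.2, 0.3, -0.4]
finger_gap: -0.001
gripper_force: 0.0
```

```bash
python3 -c "
from h import *
st([-.065,-.065,.06])"
```

```text
t 3.32 q [ 0.86  0.91  1.43 -0.96  1.11  0.62] gap -0.0 F [ 1.2  0.3 -0.4]
tcp [0.495 0.435 0.089] tip stand [-0.0629 -0.0691  0.0759]
tool axes in stand
 [[-0.329 -0.861  0.388]
 [-0.594  0.508  0.624]
 [-0.734 -0.025 -0.678]]
tool delta [0.0099 0.0043 0.0125]
```

Emit:
servo_tool:
  rows:
    - [[0,-6,0,0,0,0,-1],[0,-6,0,0,0,0,-1],[0,-3,0,0,0,0,-1],[0,0,0,0,0,0,-1]]

```text
t: 3.65
tcp_pos: [0.4908, 0.4318, 0.0858]
tool_rot: [0.302, 0.8, -0.202, 0.477]
force: [-0.3, -1.1, -0.8]
finger_gap: -0.002
gripper_force: 0.0
```

```bash
python3 -c "
from h import *
st([-.07,-.06,.064])"
```

```text
t 3.65 q [ 0.93  1.01  1.42 -1.16  1.28  0.79] gap -0.0 F [-0.3 -1.1 -0.8]
tcp [0.491 0.432 0.086] tip stand [-0.058  -0.0697  0.077 ]
tool axes in stand
 [[-0.206 -0.864  0.46 ]
 [-0.417  0.503  0.757]
 [-0.885 -0.036 -0.464]]
tool delta [0.0099 0.0157 0.0079]
```

```bash
python3 -c "
from h import *
st([-.085,-.06,.062]);st([-.060,-.014,.062])"|grep delta
```

```text
tool delta [0.0148 0.0287 0.0019]
tool delta [-0.0096  0.0303  0.0482]
```

Emit:
servo_tool:
  rows:
    - [[0,0,0,0.005,0.0096,0.0006,-1],[0,0,0,0.005,0.0096,0.0006,-1],[0,0,0,0.005,0.0096,0.0006,-1],[0,0,0,-0.006,0.0004,0.0116,-1],[0,0,0,-0.006,0.0004,0.0116,-1],[0,0,0,-0.006,0.0004,0.0116,-1],[0,0,0,-0.006,0.0004,0.0116,-1],[0,0,0,0,0,0,-1]]

```text
t: 4.32
tcp_pos: [0.5499, 0.419, 0.0741]
tool_rot: [0.307, 0.799, -0.202, 0.477]
force: [0.1, -0.0, 0.4]
finger_gap: 0.001
gripper_force: 0.0
```

```bash
python3 -c "
from h import *
st([-.060,-.014,.092])
cv2.imwrite('pics/b.png',np.hstack([cv2.resize(manip.snapshot('scene')[120:300,150:350],(400,360)),cv2.resize(manip.snapshot('top')[150:330,180:380],(400,360))]))"
```

```text
t 4.32 q [ 0.85  1.05  1.36 -1.2   1.25  0.75] gap 0.0 F [ 0.1 -0.   0.4]
tcp [0.55  0.419 0.074] tip stand [-0.0581 -0.0092  0.0652]
tool axes in stand
 [[-0.214 -0.859  0.464]
 [-0.413  0.51   0.754]
 [-0.885 -0.03  -0.464]]
tool delta [-0.0213 -0.0016 -0.0169]
```

View pics/b.png

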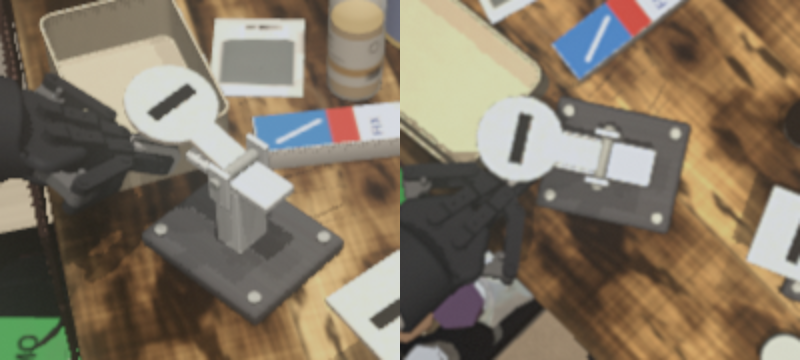

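The composite shows the fingertip under the disc rim (scene crop at about (175,155)) with nothing touched. Next come the arc increments.

```bash
cat >> h.py <<'E'
def arc(As,r=.06,c=.015,y=-.008):
    s=manip.sense();M=A.inv()*R.from_quat(s["tool_rot"]);p=A.inv().apply(np.array(s["tcp_pos"])+R.from_quat(s["tool_rot"]).apply([0,0,.019])-H)
    for a in As:
        g=np.array([-r*np.cos(a)-c*np.sin(a),y,.09+r*np.sin(a)-c*np.cos(a)]);print(a,(g*1000).round(),M.inv().apply(g-p).round(4).tolist());p=g
E
python3 -c "
from h import *
arc([.2,.35,.5,.65,.8,.95,1.1,1.25,1.4,1.6,1.75,1.9])"
```

```text
0.2 [-62.  -8.  87.] [-0.0206, 0.0026, -0.009]
0.35 [-62.  -8.  96.] [-0.0083, -0.0005, -0.0042]
0.5 [-60.  -8. 106.] [-0.0084, -0.0017, -0.0035]
0.65 [-57.  -8. 114.] [-0.0084, -0.0028, -0.0027]
0.8 [-53.  -8. 123.] [-0.0082, -0.0039, -0.0018]
0.95 [-47.  -8. 130.] [-0.0078, -0.0049, -0.001]
1.1 [-41.  -8. 137.] [-0.0072, -0.0058, -0.0001]
1.25 [-33.  -8. 142.] [-0.0065, -0.0066, 0.0009]
1.4 [-25.  -8. 147.] [-0.0056, -0.0072, 0.0017]
1.6 [-13.  -8. 150.] [-0.0059, -0.0102, 0.0036]
1.75 [ -4.  -8. 152.] [-0.0031, -0.0079, 0.0036]
1.9 [  5.  -8. 152.] [-0.0019, -0.008, 0.0043]
```

Emit:
servo_tool:
  rows:
    - [[0,0,0,-0.007,0.001,-0.003,-1],[0,0,0,-0.007,0.001,-0.003,-1],[0,0,0,-0.007,0.001,-0.003,-1],[0,0,0,-0.008,-0.0005,-0.004,-1],[0,0,0,-0.0084,-0.0017,-0.0035,-1],[0,0,0,-0.0084,-0.0028,-0.0027,-1]]

```text
t: 4.92
tcp_pos: [0.5504, 0.4198, 0.124]
tool_rot: [0.305, 0.8, -0.2, 0.477]
force: [0.4, -1.4, -1.6]
finger_gap: -0.0
gripper_force: 0.8
```

```bash
python3 -c "
from h import *
st();arc([.8,.95,1.1,1.25,1.4,1.6,1.75,1.9])
cv2.imwrite('pics/d.png',np.hstack([cv2.resize(manip.snapshot('scene')[120:300,150:350],(400,360)),cv2.resize(manip.snapshot('top')[150:330,180:380],(400,360))]))"
```

```text
t 4.92 q [ 0.85  0.97  1.37 -1.19  1.27  0.68] gap -0.0 F [ 0.4 -1.4 -1.6]
tcp [0.55  0.42  0.124] tip stand [-0.0591 -0.0089  0.1152]
tool axes in stand
 [[-0.214 -0.862  0.459]
 [-0.414  0.506  0.757]
 [-0.885 -0.028 -0.465]]
0.8 [-53.  -8. 123.] [-0.0083, -0.0054, 0.0002]
0.95 [-47.  -8. 130.] [-0.0078, -0.0049, -0.001]
1.1 [-41.  -8. 137.] [-0.0072, -0.0058, -0.0001]
1.25 [-33.  -8. 142.] [-0.0065, -0.0066, 0.0008]
1.4 [-25.  -8. 147.] [-0.0056, -0.0072, 0.0017]
1.6 [-13.  -8. 150.] [-0.0059, -0.0102, 0.0036]
1.75 [ -4.  -8. 152.] [-0.0031, -0.0079, 0.0036]
1.9 [  5.  -8. 152.] [-0.0019, -0.008, 0.0043]
```

View pics/d.png

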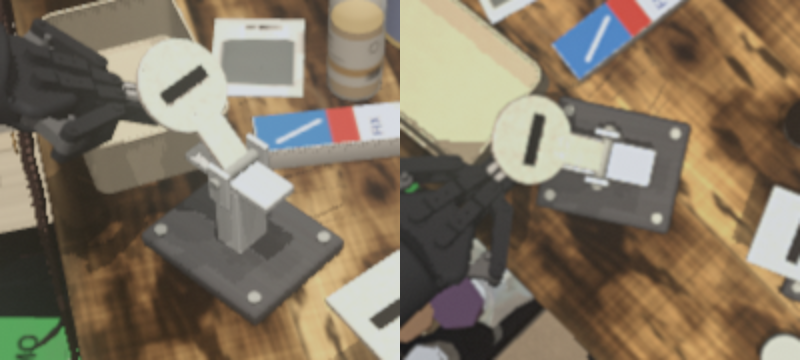

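The paddle is rising (disc now at crop (182,85)), and the stand has not moved. I'll continue the arc.

Emit:
servo_tool:
  rows:
    - [[0,0,0,-0.0083,-0.0054,0,-1],[0,0,0,-0.0078,-0.0049,-0.001,-1],[0,0,0,-0.0072,-0.0058,0,-1],[0,0,0,-0.0065,-0.0066,0.0008,-1],[0,0,0,-0.0056,-0.0072,0.0017,-1],[0,0,0,-0.0059,-0.0102,0.0036,-1],[0,0,0,-0.003,-0.008,0.0036,-1],[0,0,0,-0.002,-0.008,0.0043,-1]]

```text
t: 5.68
tcp_pos: [0.5373, 0.3555, 0.1603]
tool_rot: [0.305, 0.799, -0.2, 0.477]
force: [0.1, 1.4, -0.6]
finger_gap: -0.002
gripper_force: 0.6
```

```bash
python3 -c "
from h import *
st();arc([2.05,2.2,2.35,2.5,2.65,2.8,2.95,3.14])
cv2.imwrite('pics/e.png',np.hstack([cv2.resize(manip.snapshot('scene')[120:300,150:350],(400,360)),cv2.resize(manip.snapshot('top')[150:330,180:380],(400,360))]))"
```

```text
t 5.68 q [ 0.8   0.86  1.54 -1.24  1.21  0.74] gap -0.0 F [ 0.1  1.4 -0.6]
tcp [0.537 0.356 0.16 ] tip stand [ 0.0065 -0.0079  0.1515]
tool axes in stand
 [[-0.214 -0.862  0.46 ]
 [-0.413  0.507  0.757]
 [-0.885 -0.028 -0.464]]
2.05 [ 14.  -8. 150.] [-0.0005, -0.0068, 0.0041]
2.2 [ 23.  -8. 147.] [0.0006, -0.0075, 0.0054]
2.35 [ 31.  -8. 143.] [0.0019, -0.007, 0.0057]
2.5 [ 39.  -8. 138.] [0.0031, -0.0064, 0.006]
2.65 [ 46.  -8. 132.] [0.0042, -0.0056, 0.0061]
2.8 [ 52.  -8. 124.] [0.0053, -0.0047, 0.006]
2.95 [ 56.  -8. 116.] [0.0062, -0.0037, 0.0058]
3.14 [ 60.  -8. 105.] [0.0089, -0.0031, 0.0069]
```

View pics/e.png

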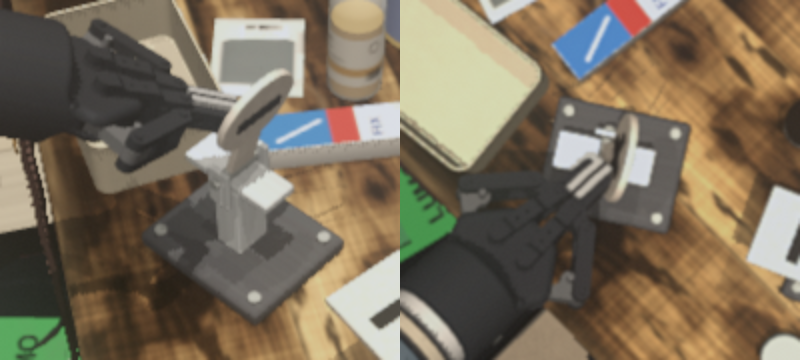

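The paddle is just past upright (scene crop (255,110)) with the finger behind it. I'll continue pushing it down.

Emit:
servo_tool:
  rows:
    - [[0,0,0,-0.0005,-0.0068,0.0041,-1],[0,0,0,0.0006,-0.0075,0.0054,-1],[0,0,0,0.0019,-0.007,0.0057,-1],[0,0,0,0.0031,-0.0064,0.006,-1],[0,0,0,0.0042,-0.0056,0.0061,-1],[0,0,0,0.0053,-0.0047,0.006,-1],[0,0,0,0.0062,-0.0037,0.0058,-1],[0,0,0,0.004,-0.0015,0.0035,-1]]

```text
t: 6.45
tcp_pos: [0.5257, 0.3047, 0.1176]
tool_rot: [0.305, 0.8, -0.202, 0.476]
force: [0.1, 0.9, 1.2]
finger_gap: -0.001
gripper_force: 0.4
```

```bash
python3 -c "
from h import *
st([.06,-.008,.1])
cv2.imwrite('pics/f.png',np.hstack([cv2.resize(manip.snapshot('scene')[150:330,200:400],(400,360)),cv2.resize(manip.snapshot('top')[150:330,220:420],(400,360))]))"
```

```text
t 6.45 q [ 0.75  0.9   1.66 -1.34  1.14  0.9 ] gap -0.0 F [0.1 0.9 1.2]
tcp [0.526 0.305 0.118] tip stand [ 0.0587 -0.0084  0.1087]
tool axes in stand
 [[-0.212 -0.861  0.462]
 [-0.415  0.507  0.755]
 [-0.885 -0.032 -0.465]]
tool delta [ 0.0073 -0.0007  0.005 ]
```

View pics/f.png

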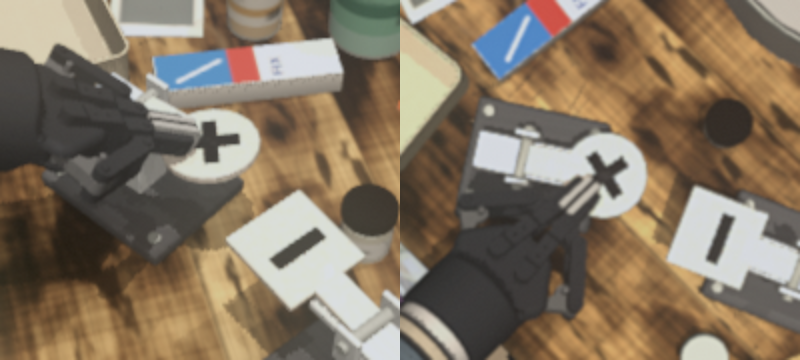

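The cross face is showing (top crop (607,175)) and the paddle is nearly flat. I'll press gently until the stop shows in the force.

Emit:
servo_tool:
  rows:
    - [[0,0,0,0.0013,0,0.0007,-1],[0,0,0,0.0013,0,0.0007,-1],[0,0,0,0.0013,0,0.0007,-1],[0,0,0,0,0,0,-1]]

```text
t: 6.88
tcp_pos: [0.5263, 0.306, 0.1146]
tool_rot: [0.305, 0.799, -0.2, 0.477]
force: [-0.2, 0.3, 0.6]
finger_gap: 0.001
gripper_force: 0.1
```

Emit:
servo_tool:
  rows:
    - [[0,0,0,0.0013,0,0.0007,-1],[0,0,0,0.0009,0,0.0005,-1],[0,0,0,0,0,0,-1]]

```text
t: 7.13
tcp_pos: [0.5263, 0.3058, 0.112]
tool_rot: [0.305, 0.799, -0.2, 0.477]
force: [0.3, -0.4, -0.0]
finger_gap: -0.002
gripper_force: 0.2
```

Emit:
servo_tool:
  rows:
    - [[0,0,0,0.0013,0,0.0007,-1],[0,0,0,0.0009,0,0.0005,-1],[0,0,0,0,0,0,-1]]

```text
t: 7.38
tcp_pos: [0.5263, 0.3058, 0.11]
tool_rot: [0.305, 0.799, -0.201, 0.478]
force: [-0.8, -0.6, 2.7]
finger_gap: 0.002
gripper_force: 1.6
```

Emit:
servo_tool:
  rows:
    - [[0,0,0,0.0009,0,0.0005,-1],[0,0,0,0.0009,0,0.0005,-1],[0,0,0,0,0,0,-1]]

```text
t: 7.63
tcp_pos: [0.5264, 0.3057, 0.1097]
tool_rot: [0.305, 0.798, -0.201, 0.479]
force: [-3.0, 1.5, 9.1]
finger_gap: 0.003
gripper_force: 4.5
```

Force rose to 9 N with no more travel, so the paddle is on its stop. I'll retreat straight up and back.

Emit:
servo_tool:
  rows:
    - [[0,0,0,-0.005,0,-0.0026,-1],[0,0,0,-0.01,0,-0.005,-1],[0,0,0,-0.02,0,-0.01,-1],[0,0,0,-0.02,0,-0.02,-1],[0,0,0,-0.02,0,-0.03,-1],[0,0,0,-0.02,0,-0.03,-1],[0,0,0,0,0,-0.03,-1],[0,0,0,0,0,0,-1]]

```text
t: 8.3
tcp_pos: [0.4776, 0.3593, 0.2553]
tool_rot: [0.306, 0.8, -0.196, 0.478]
force: [-0.4, 1.0, -0.1]
finger_gap: -0.001
gripper_force: 0.0
```

```bash
python3 -c "
from h import *
st()
a=manip.snapshot('scene');b=manip.snapshot('top')
cv2.imwrite('pics/g.png',np.hstack([cv2.resize(a[150:330,200:400],(400,360)),cv2.resize(b[150:330,220:420],(400,360))]))
L=np.array([[-.06,.05,.014],[.06,.05,.014],[.06,-.05,.014],[-.06,-.05,.014],[.068,0,.093],[.102,0,.093]])
P=A.apply(L)+H
print(((proj('scene',P)-[200,150])*2).round(),((proj('top',P)-[220,150])*2+[400,0]).round())
d=np.abs(b.astype(int)-cv2.imread('pics/top0.png')).sum(2)
for n,(x,y,r) in dict(sq=(379,270,25),sqfoot=(425,290,25),jar=(384,211,14),tin=(372,329,14),glue=(297,154,25)).items(): print(n,d[y-r:y+r,x-r:x+r].mean())"
```

```text
t 8.3 q [ 0.87  0.69  1.59 -1.16  1.3   0.65] gap -0.0 F [-0.4  1.  -0.1]
tcp [0.478 0.359 0.255] tip stand [ 0.0155 -0.067   0.2464]
tool axes in stand
 [[-0.219 -0.864  0.453]
 [-0.412  0.503  0.76 ]
 [-0.885 -0.02  -0.466]]
[[133. 100.]
 [248. 177.]
 [157. 258.]
 [ 40. 172.]
 [213. 151.]
 [251. 176.]] [[479.  95.]
 [612. 124.]
 [587. 236.]
 [454. 206.]
 [606. 177.]
 [648. 186.]]
sq 19.9924
sqfoot 16.2032
jar 9.5
tin 18.65688775510204
glue 14.9952
```

View pics/g.png

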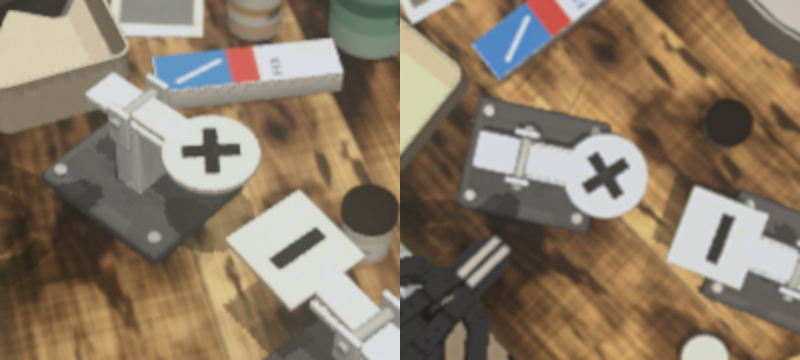

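The paddle lies flat with the cross up. The disc centre is at (211,153) in the scene crop against (213,151) predicted, and (606,176) against (606,177) in the top crop. Both stands and the other objects look where they were, and the robot is clear.

```bash
python3 -c "
from station import manip
print(manip.sign_off())"
```

```text
the job is handed in; nothing more can be done
None
```

I pushed the round paddle over its hinge until it lay flat on the far side with the cross face up, saw no movement of the stands or other objects in the pictures, and handed the job in at about 8.5 s.

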